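# Refill a spring-pusher shelf lane with a tin

## Task

Refill the empty right-hand lane of the display rack with the tall tin: push the spring pusher back with the tin, stand the tin upright in the lane behind the front stop, narrow face to the front, and ease it forward until the pusher holds it against the stop. Never let the pusher snap forward: it must come back slowly, held by you all the way. Then let go and leave all the other goods as they are.

Things in the scene. Friction and masses are not known exactly. Their poses are not given: they have to be found in the camera images.
- rack: White two-lane display rack, fixed. Origin on the table, mid front edge of the right-hand (empty) lane; x runs along the lane to its rear, y left, z up. Lane: floor 12 mm above the table, 270 mm long, 64 mm wide between dividers 25 mm high above the floor. The neighbour lane (centre y = 120 mm) is full of packs 70 mm high.
- lane_mouth (a point): Lane floor's middle at the front edge (rack x 0, y 0, 12 mm up). A grey stop, 5 mm thick and 25 mm high, stands across the lane; the tin must go over it. It is fixed during the work but set anew each time: its rear face is anywhere from 20 to 45 mm behind this point, not reported: find it by touch.
- shelf_edge (a point): Middle of the front wire (8 mm thick) of the dark wire shelf over both lanes: 70 mm behind the lane's front edge, 262 mm above the table. From there rearwards, y = -91 to +201 mm of the rack, all is roofed over (wires' underside 258 mm up), with posts at y = -85 and +195. A gripper over the lane must lean towards the lane's front.
- pusher (a joint): Travel (m) of the empty lane's spring pusher, to the rear (rack +x): 0 = rest at front, 0.110 = end. The spring drives it forward with about 5 N at 0, plus 0.45 N per 10 mm; hardly damped, no latch: let go, it shoots forward. With the tin in place it reads 0.027 to 0.052, depending on the stop. Returning faster than 0.2 m/s is a snap.
- pusher_face (a point): Middle of the front face of the black pusher plate (56 mm wide, from 2 to 77 mm above the lane floor); at rest at rack x = 65 mm, y = 0, 50 mm above the table.
- tin_mid (a point): Centre (half-way up) of the tall plain metal tin standing on the table, the only one 110 mm high: 72 mm along its x, 56 mm along its y, z up. 0.25 to 0.45 kg. Its x is to lie along the lane; its two ends are alike.
- low_tin_mid (a point): Centre of a low metal tin of the same footprint, 65 mm high. Leave it alone.
- jar_mid (a point): Centre of a glass jar, 68 mm in diameter, 85 mm high. Leave it alone.
- pack0_mid (a point): Centre of the front cardboard pack (72 x 54 x 70 mm) in the neighbour lane. Leave it alone.
- pack1_mid (a point): Centre of the rear cardboard pack (72 x 54 x 70 mm) in the neighbour lane. Leave it alone.
- carton_mid (a point): Centre of a flat cardboard carton (90 x 140 x 40 mm) lying on the table. Leave it alone.
Not all that is in view belongs to the job. Leave any red look-alike of the part that bears tin_mid alone.

How it is judged:
By the outcome, as a careful person would: the job done as asked, in the order asked, and still so for the second after the job is handed in, with the robot touching nothing.
It also fails if it takes over 54 s, if anything falls off the work surface, if the arm or the gripper's body presses on something with over 40 N, if the wrist force passes 120 N, or if a joint passes its speed limit or range.

## Robot

A 6-joint arm with a two-finger parallel gripper is mounted at the origin on the work surface. World frame = base frame: x ahead of the robot, y to its left, z up, the work surface at z = 0. Lengths are in m, angles in degrees, forces in N, time in s.
With the tool pointing down it reaches from about 0.3 to 0.75 m from the base axis. Payload 8.5 kg.
Tool frame: the origin (TCP) lies between the finger pads; the fingertips stand 19 mm ahead of it and the grasp point (between the pads) is the TCP; z points along the fingers, y is the direction in which the jaws open and shut (so a half turn about z gives the same grasp; the last joint's range is limited). The gripper opens to 85 mm and grips with 20 to 120 N. Pads are 22 mm wide; open, the fingers measure 114 mm over their backs; the gripper's body (76 mm by 85 mm) begins 54 mm behind the grasp point. The pads swing forward as they close: fully open they stand 13 mm farther back than shut.
Start: joints at [-78.57, 21.807, 74.336, -0, 83.858, -12.336], TCP at [0.222, -0.503, 0.218] pointing down, gripper open.
Joint ranges: [-178.18, 178.18], [-50.72, 133.34], [12.68, 142.11], [-81.47, 261.47], [9.98, 163.14], [-165.26, 165.26]. Speed limits (degrees/s): [136.94, 136.94, 180, 180, 180, 180].

## Interface

Orientations are given as a 3x3 rotation matrix whose columns are the frame's x, y, z axes.
In Python, from rig import env gives the robot as it stands.
- The arm moves only by the shell command python3 -m pendant 'ROWS' [OPENING] [FORCE]. ROWS is JSON, a list of rows, each a list of 2 entries, a list of its own where there are three numbers: the shift along the tool's x, y, z scaled (see below), then the turn, a rotation vector about the tool's x, y, z scaled (see below). A call has 1 to 20 rows; each row shifts and turns the commanded pose from where the row before left it, along the tool's axes as they then stand; what a row does not reach is not made up. The controller multiplies each number of a shift by 0.1 m and each number of a turn by pi/2 rad. A row lasts 1/8 s, in which the tool goes at most 62.5 mm and 10.7 degrees, less where a joint would pass 70% of its speed; a pose out of reach is approached as far as the arm can. A call with a number of a shift or a turn outside -1 to 1 is refused whole. A call with a gripper value outside its range is refused whole. OPENING is the gripper command: -1 is shut, 1 is fully open, values between are in proportion, set as the call begins (- or left out, the last holds). The fingers move at their own pace and stop on an object; FORCE is the grip in N (left out, the last holds). Time passes only in rows, so rows that do not move let the fingers close. It gives the time, the measured TCP pose, the force and the opening at its end, in the units of the state.
- env.observe(): the state, without advancing time (a new reading comes with each control period).
- env.get_image(name): name is "scene" or "top"; returns a dict with "image" (480x640x3 uint8, red, green, blue), "K" (3x3 intrinsics, pixels), "R" (3x3) and "t" (3): a world point X has camera coordinates R X + t. Camera axes: x right, y down, z forward; pixel columns grow to the right and rows downward; lengths in m; the calibration is good to about 2 mm. A picture is of the moment at which its call begins. There is no depth.
- env.close_job(): hands the job in, once; it reports no verdict.
The state is a dict: "time_s": time; "q": joint angles; "qvel": joint speeds; "joint_efforts": joint torques, N m; "position": TCP position; "tool_rot": TCP orientation; "ft_force": force on the tool from outside, world axes, zero at the start; "wrist_torque": the same for the moment, N m; "grip_width": finger opening in m.
Only numpy, scipy, OpenCV 4.12 (cv2) and the standard library are available. Lean on these libraries where they do the work, as an engineer would, in place of code of your own. Each camera call takes 0.05 s, during which the arm holds its last target.

## Working session

There is one attempt and no reset: what is moved stays moved. The work goes in short steps, Python scripts to look and compute and a shell command to move; the robot and the scene stay as the last step left them, time stands still between calls to the robot, and variables do not carry over. Pictures are saved under pics/ and viewed, and the job is handed in when it is done.

```bash
ls; mkdir -p pics; python3 - <<'E'
from rig import env
import cv2,numpy as np
for n in("scene","top"):
    d=env.get_image(n); cv2.imwrite(f"pics/{n}0.png",d["image"][:,:,::-1]); np.savez(f"{n}0.npz",**d)
    print(n,np.round(d["K"],1).tolist(),np.round(d["R"],3).tolist(),np.round(d["t"],3).tolist())
s=env.observe(); print({k:np.round(v,3).tolist() for k,v in s.items()})
E
```

```text
pics
scene [[497.4, 0.0, 326.6], [0.0, 497.4, 239.2], [0.0, 0.0, 1.0]] [[0.842, 0.54, -0.016], [0.399, -0.641, -0.656], [-0.364, 0.545, -0.755]] [-0.392, -0.191, 1.636]
top [[480.7, 0.0, 317.4], [0.0, 480.7, 240.7], [0.0, 0.0, 1.0]] [[-0.007, -1.0, -0.021], [-0.982, 0.011, -0.189], [0.189, 0.019, -0.982]] [-0.102, 0.577, 1.383]
{'time_s': 0.1, 'q': [-78.572, 21.834, 74.379, 0.001, 83.86, -12.336], 'qvel': [0.133, -0.07, -0.147, 0.009, 0.051, -0.006], 'joint_efforts': [0.006, -44.922, -23.166, 0.0, 0.004, -0.0], 'position': [0.222, -0.503, 0.217], 'tool_rot': [[0.915, 0.403, -0.0], [0.403, -0.915, 0.001], [0.0, -0.001, -1.0]], 'ft_force': [0.322, 0.498, -0.041], 'wrist_torque': [0.02, 0.02, -0.013], 'grip_width': 0.085}
```

View pics/scene0.png

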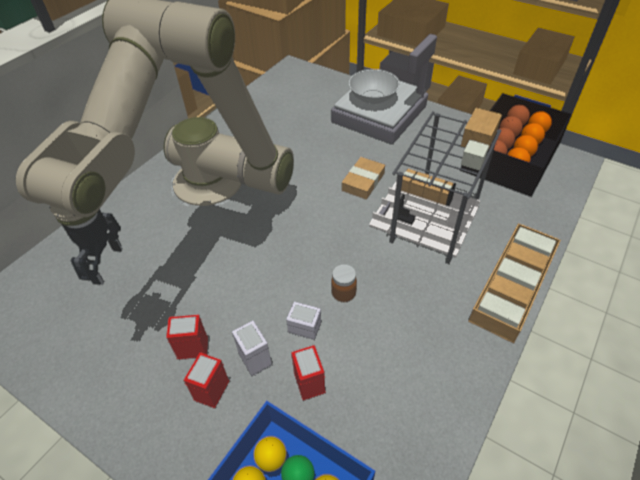

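View pics/top0.png

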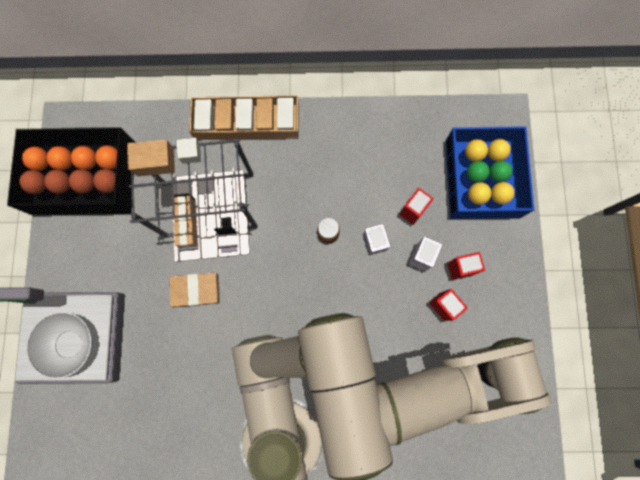

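Candidates for the tall tin:
- Plain grey boxes: scene (252,347) / top (426,253), and scene (303,320) / top (377,239).
- Red look-alikes: scene (186,336), (206,380) and (308,372).

The grey one at scene (252,347) looks tall, so I'll confirm it with a crop.

```bash
python3 - <<'E'
import cv2,numpy as np
a=cv2.imread("pics/scene0.png"); b=cv2.imread("pics/top0.png")
cv2.imwrite("pics/c1.png",np.hstack([cv2.resize(a[285:415,155:345],None,fx=4,fy=4,interpolation=2)]))
cv2.imwrite("pics/c2.png",cv2.resize(b[195:295,340:500],None,fx=5,fy=5,interpolation=2))
cv2.imwrite("pics/c3.png",cv2.resize(b[130:270,120:280],None,fx=4,fy=4,interpolation=2))
cv2.imwrite("pics/c4.png",cv2.resize(a[100:270,350:510],None,fx=3.5,fy=3.5,interpolation=2))
E
```

```text
(no output)
```

View pics/c1.png

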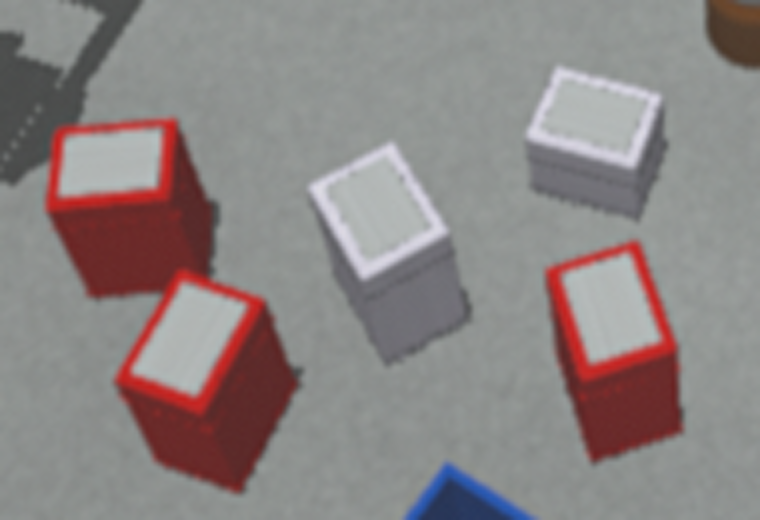

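View pics/c2.png

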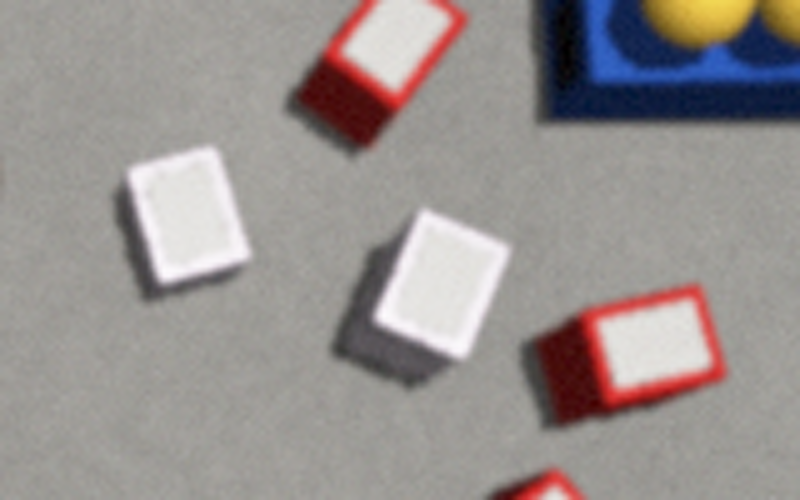

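View pics/c3.png

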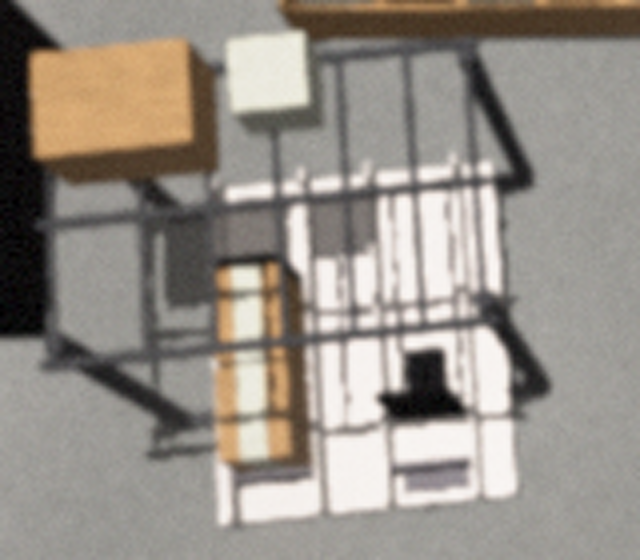

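View pics/c4.png

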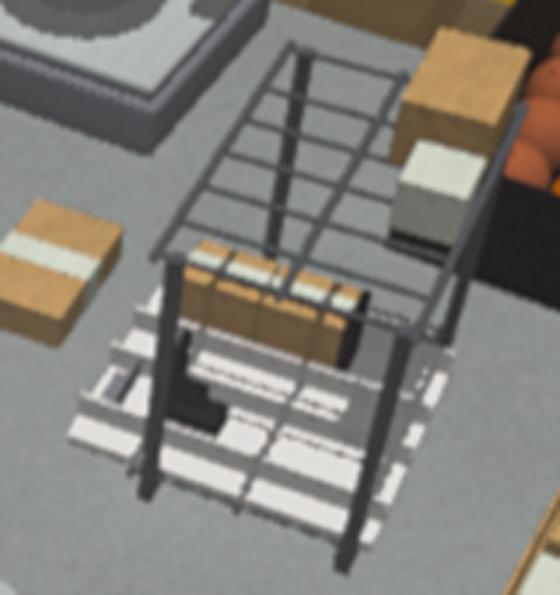

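The crops confirm it: the tall plain grey tin is at scene (252,347) / top (426,253). The other grey box is low, and the other tall ones are red. In the top view the rack front faces the robot, the pusher is at about (226,228) and the stop at about (227,249).

Next I'll measure the tin and rack corners.

```bash
cat > h.py <<'E'
import numpy as np,cv2
def ray(n,p,z):
    d=np.load(f"{n}0.npz");K,R,t=d["K"],d["R"],d["t"]
    c=-R.T@t; v=R.T@np.linalg.solve(K,[p[0],p[1],1.]); return c+v*(z-c[2])/v[2]
def proj(n,X):
    d=np.load(f"{n}0.npz");u=d["K"]@(d["R"]@np.array(X)+d["t"]);return u[:2]/u[2]
def quad(n,seed,off):
    im=cv2.imread(f"pics/{n}0.png").astype(int); x,y,w,h=off
    c=im[y:y+h,x:x+w]; m=((c.min(2)>off_thr[n])).astype(np.uint8)
    nl,l,st,ce=cv2.connectedComponentsWithStats(m); k=l[seed[1]-y,seed[0]-x]
    cs,_=cv2.findContours((l==k).astype(np.uint8),0,2); b=cv2.minAreaRect(cs[0]); return b,st[k]
off_thr={"scene":150,"top":150}
E
python3 - <<'E'
from h import *
c2=lambda p:(np.array(p)+.5)/5-.5+[340,195]
c1=lambda p:(np.array(p)+.5)/4-.5+[155,285]
for n,cv,ps in(("top",c2,[(425,209),(511,246),(465,360),(375,320)]),("scene",c1,[(392,145),(452,235),(368,277),(310,188)])):
    P=np.array([ray(n,cv(p),.11) for p in ps]);print(n,P[:,:2].round(4).tolist(),P.mean(0).round(4))
    for i in range(4):
        e=P[(i+1)%4]-P[i];print(np.linalg.norm(e[:2]).round(4),np.degrees(np.arctan2(e[1],e[0])).round(1))
for n,cv,ps in(("top",c2,[(215,147),(250,260),(163,285),(127,170)]),):
    P=np.array([ray(n,cv(p),.065) for p in ps]);print('low',P.mean(0).round(4))
c3=lambda p:(np.array(p)+.5)/4-.5+[120,130]
for nm,p,z in [("frontL",(222,525),.012),("frontR",(518,497),.012),("divL front",(388,508),.012),("divR front",(486,500),.012),("shelfwireL",(160,451),.266),("shelfwireR",(523,412),.266),("backL",(222,195),.012),("backR",(492,160),.012),("plateTL",(380,397),.089),("plateTR",(468,412),.014),("stopL",(393,472),.037),("stopR",(470,463),.037),("stopbL",(405,490),.012)]:
    print(nm,ray("top",c3(p),z).round(4))
E
```

```text
top [[0.5738, -0.4157], [0.5518, -0.4634], [0.4866, -0.4339], [0.51, -0.3843]] [ 0.5306 -0.4243  0.11  ]
0.0526 -114.8
0.0716 155.6
0.0548 64.8
0.0712 -26.2
scene [[0.5127, -0.3877], [0.5777, -0.4159], [0.5541, -0.4615], [0.4906, -0.4352]] [ 0.5337 -0.4251  0.11  ]
0.0709 -23.5
0.0513 -117.4
0.0687 157.4
0.0523 65.1
low [ 0.5806 -0.2855  0.065 ]
frontL [0.5255 0.3305 0.012 ]
frontR [0.5448 0.103  0.012 ]
divL front [0.5373 0.2029 0.012 ]
divR front [0.5427 0.1276 0.012 ]
shelfwireL [0.535  0.2913 0.266 ]
shelfwireR [0.5577 0.0592 0.266 ]
backL [0.7903 0.3435 0.012 ]
backR [0.8163 0.129  0.012 ]
plateTL [0.6077 0.1936 0.089 ]
plateTR [0.6115 0.1427 0.014 ]
stopL [0.5609 0.1942 0.037 ]
stopR [0.5672 0.1358 0.037 ]
stopbL [0.5512 0.1902 0.012 ]
```

```bash
python3 - <<'E'
import cv2,numpy as np
a=cv2.imread("pics/scene0.png"); b=cv2.imread("pics/top0.png")
cv2.imwrite("pics/d1.png",cv2.resize(b[170:265,168:258],None,fx=8,fy=6,interpolation=2))
cv2.imwrite("pics/d2.png",cv2.resize(a[150:260,365:485],None,fx=6,fy=5,interpolation=2))
E
```

```text
(no output)
```

View pics/d1.png

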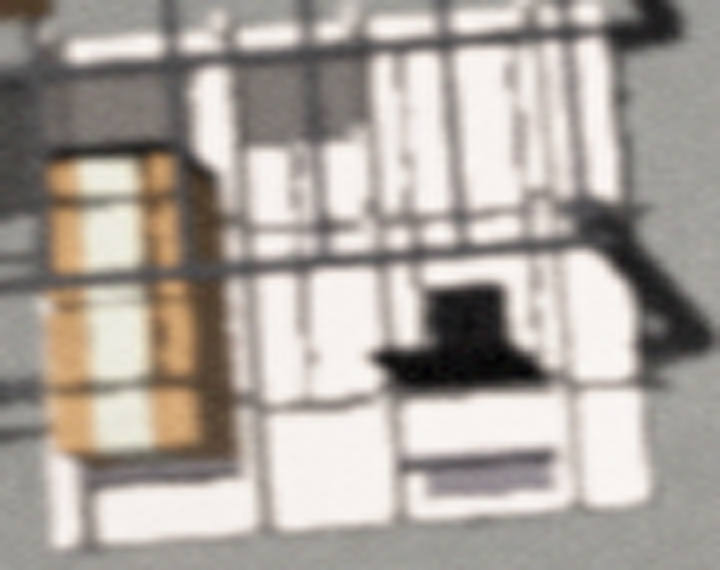

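View pics/d2.png

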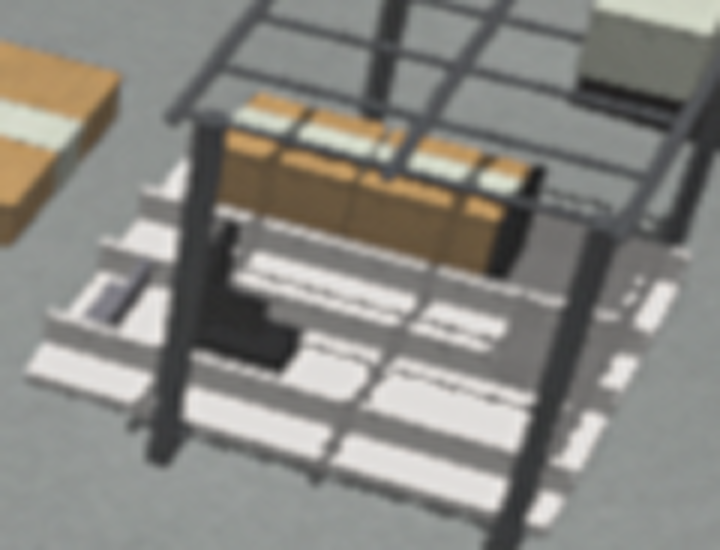

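```bash
python3 - <<'E'
from h import *
g=cv2.cvtColor(cv2.imread("pics/top0.png"),6).astype(float)
np.set_printoptions(linewidth=200)
print(g[238:262:2,212:252].astype(int))
# front edge: per column cross level
pts=[]
for c in range(178,249):
    if abs(c-201)<3 or abs(c-218)<2 or abs(c-240)<2 or abs(c-179)<3: continue
    col=g[248:266,c]; 
    i=[k for k in range(len(col)-1) if col[k]>=195>col[k+1]]
    if i: k=i[-1]; pts.append((c,248+k+(col[k]-195)/(col[k]-col[k+1])))
pts=np.array(pts); 
P=np.array([ray("top",p,.006)[:2] for p in pts]); f=np.polyfit(P[:,1],P[:,0],1); r=P[:,0]-np.polyval(f,P[:,1]);k=abs(r)<.003
f=np.polyfit(P[k,1],P[k,0],1);print("front x=",f,"yaw",np.degrees(np.arctan(-f[0])),k.sum(),len(k),r.std())
# dark divider lines minima in rows
for c0 in (201,218,240):
  L=[]
  for rr in range(236,256):
    s=g[rr,c0-4:c0+5]; w=np.clip(240-s,0,None); 
    if w.sum()>0: L.append((rr,(w*np.arange(c0-4,c0+5)).sum()/w.sum(),s.min()))
  L=np.array(L); print(c0,L[::3].round(1).tolist())
E
```

```text
[[220 231 234 228 192 168 204 240 245 244 243 243 243 244 244 244 244 245 245 244 245 246 244 245 244 242 230 196 219 241 245 244 245 244 243 232 180 152 159 156]
 [243 243 244 238 203 171 212 240 245 246 244 243 244 244 244 244 245 244 243 244 243 244 244 245 246 243 232 194 212 240 245 244 244 244 245 233 179 150 158 162]
 [244 244 242 240 216 176 208 239 245 245 245 243 244 245 244 244 245 243 245 244 246 244 246 244 244 243 231 201 216 239 246 245 245 245 245 235 187 155 162 161]
 [242 244 243 241 229 186 197 233 240 240 239 239 237 234 229 224 218 221 213 211 200 199 196 187 186 207 220 197 206 239 243 244 246 245 244 237 197 161 154 160]
 [244 243 244 244 232 175 141 153 156 146 139 130 126 123 115 110 108 107 105 108 102  99  96  92 117 174 203 198 204 237 245 245 246 245 244 238 208 168 154 157]
 [243 244 243 243 231 168 121 138 144 125 110 115 122 122 119 124 126 128 133 138 140 141 141 148 171 213 228 206 201 235 243 245 243 245 245 242 227 183 160 154]
 [243 244 243 243 234 187 182 231 229 184 148 142 144 142 144 142 142 142 146 143 147 146 148 144 164 206 234 220 204 236 
[... 740 characters left out ...]
58 154 154 157 158 158 156 157 154 156 157 155 160 159 158 156 161 156 157 160 155 156 154 152 156 161 160 152 154]]
front x= [-0.09198157  0.55762601] yaw 5.2553675978016345 56 56 0.00045720881995661987
201 [[236.0, 199.6, 98.0], [239.0, 199.5, 144.0], [242.0, 198.8, 136.0], [245.0, 198.7, 123.0], [248.0, 198.8, 138.0], [251.0, 200.5, 170.0], [254.0, 200.7, 166.0]]
218 [[236.0, 218.1, 128.0], [239.0, 216.8, 178.0], [242.0, 217.1, 176.0], [245.0, 219.0, 176.0], [248.0, 219.7, 110.0], [251.0, 219.8, 153.0], [254.0, 217.7, 177.0]]
240 [[236.0, 238.9, 182.0], [239.0, 239.2, 197.0], [242.0, 239.2, 201.0], [245.0, 237.4, 127.0], [248.0, 237.8, 171.0], [251.0, 238.1, 190.0], [254.0, 240.4, 143.0]]
```

```bash
python3 - <<'E'
from h import *
th=np.radians(5.2);ex=np.array([np.cos(th),np.sin(th)]);ey=np.array([-ex[1],ex[0]])
for n,p,z in[("L",(217,240),.0245),("L",(217.6,254),.0245),("R",(239.3,240),.0245),("R",(240.2,254),.0245),("stopTopL",(218.5,246),.037),("stopTopR",(236.5,244),.037),("baseR",(248,246),.006),("baseR",(248.8,250),.006),("baseL",(174.3,257),.006)]:
    P=ray("top",p,z)[:2]; print(n,P.round(4),'s',(P@ex).round(4),'y',(P@ey).round(4))
c4=lambda p:np.array([(p[0]+.5)/6-.5+365,(p[1]+.5)/5-.5+150])
# scene: divider tops front ends / foots ; front edge of base at right
for n,p,z in[("midDivTopFront",(105,236),.037),("rightDivTopFront",(50,308),.037),("rightDivFootFront",(45,343),.012),("baseFR top",(25,372),.012),("baseRR top",(548,525),.012),("leftdivTopFront",(145,187),.037),("wireR",(195,120),.262)]:
    P=ray("scene",c4(p),z)[:2]; print(n,P.round(4),'s',(P@ex).round(4),'y',(P@ey).round(4))
# front wire in top
c8=lambda p:np.array([(p[0]+.5)/8-.5+168,(p[1]+.5)/6-.5+170])
for n,p,z in[("wire",(0,288),.262),("wire",(600,238),.262)]:
    P=ray("top",c8(p),z)[:2]; print(n,P.round(4),'s',(P@ex).round(4),'y',(P@ey).round(4))
E
```

```text
L [0.5869 0.2005] s 0.6026 y 0.1465
L [0.5434 0.1973] s 0.559 y 0.1472
R [0.5861 0.1319] s 0.5957 y 0.0783
R [0.5427 0.1282] s 0.552 y 0.0784
stopTopL [0.5659 0.1924] s 0.581 y 0.1404
stopTopR [0.5714 0.1378] s 0.5816 y 0.0855
baseR [0.5705 0.1079] s 0.578 y 0.0558
baseR [0.5579 0.1052] s 0.5652 y 0.0542
baseL [0.5385 0.3356] s 0.5667 y 0.2854
midDivTopFront [0.539  0.2014] s 0.555 y 0.1517
rightDivTopFront [0.5452 0.1331] s 0.555 y 0.0831
rightDivFootFront [0.5467 0.1281] s 0.556 y 0.078
baseFR top [0.5499 0.1021] s 0.5568 y 0.0518
baseRR top [0.8157 0.1293] s 0.8241 y 0.0548
leftdivTopFront [0.5358 0.2508] s 0.5563 y 0.2012
wireR [0.6288 0.0829] s 0.6337 y 0.0256
wire [0.6009 0.2756] s 0.6234 y 0.22
wire [0.6206 0.0813] s 0.6254 y 0.0247
```

```bash
cat >> h.py <<'E'
from scipy.spatial.transform import Rotation as Ro
def tool(yaw,lean):
    a,l=np.radians([yaw,lean]); z=np.array([np.sin(l)*np.cos(a),np.sin(l)*np.sin(a),-np.cos(l)]); y=np.array([np.sin(a),-np.cos(a),0]); return np.c_[np.cross(y,z),y,z]
TH=np.radians(5.2);EX=np.array([np.cos(TH),np.sin(TH),0]);EY=np.array([-EX[1],EX[0],0])
ORG=.5553*EX+.1145*EY
def rack(x,y,z): return ORG+x*EX+y*EY+np.array([0,0,z])
def inrack(p): d=np.array(p)-ORG; return np.array([d@EX,d@EY,p[2]])
def delta(p,R):
    from rig import env
    s=env.observe();A=np.array(s["tool_rot"]);d=np.array(p)-s["position"]
    print("t",round(s["time_s"],2),"turn units",(Ro.from_matrix(A.T@R).as_rotvec()/(np.pi/2)).round(3),"shift units(in current tool)",(A.T@d*10).round(3),"(in target tool)",(R.T@d*10).round(3))
def dstate():
    from rig import env
    s=env.observe();print("t",round(s["time_s"],2),"rack",(inrack(s["position"])*1000).round(1),"pos",np.round(s["position"],4),"F",(np.array(s["ft_force"])).round(1),"Frack",round(float(np.dot(s["ft_force"],EX)),1),round(float(np.dot(s["ft_force"],EY)),1),"w",round(s["grip_width"],4),"q",np.round(s["q"],0))
E
python3 - <<'E'
from h import *
for n,p in(("r1",(418,203)),("r2",(469,264)),("r3",(452,304))):
    P=ray("top",p,.11); d=P[:2]-[.532,-.4247]; a=np.radians(-24.7)
    print(n,P.round(3),"in tin frame",(d@[np.cos(a),np.sin(a)]).round(3),(d@[-np.sin(a),np.cos(a)]).round(3))
R=tool(-24.7,35); a=np.radians(-24.7)
g=np.array([.532-.008*np.cos(a),-.4247-.008*np.sin(a),.075])
print("grasp",g.round(4)); delta(g-.13*R[:,2],R); dstate()
E
```

```text
r1 [ 0.673 -0.401  0.11 ] in tin frame 0.118 0.08
r2 [ 0.493 -0.537  0.11 ] in tin frame 0.011 -0.118
r3 [ 0.381 -0.482  0.11 ] in tin frame -0.113 -0.115
grasp [ 0.5247 -0.4214  0.075 ]
t 0.1 turn units [-0.165  0.365  0.521] shift units(in current tool) [ 2.609 -0.084  0.359] (in target tool) [ 1.16  -2.009  1.25 ]
t 0.1 rack [-380.2 -635.6  217.3] pos [ 0.2216 -0.5031  0.2173] F [ 0.3  0.5 -0. ] Frack 0.4 0.5 w 0.0854 q [-79.  22.  74.   0.  84. -12.]
```

```bash
python3 -m pendant '[[[0,0,0],[-0.0206,0.0456,0.0651]],[[0,0,0],[-0.0206,0.0456,0.0651]],[[0,0,0],[-0.0206,0.0456,0.0651]],[[0,0,0],[-0.0206,0.0456,0.0651]],[[0,0,0],[-0.0206,0.0456,0.0651]],[[0,0,0],[-0.0206,0.0456,0.0651]],[[0,0,0],[-0.0206,0.0456,0.0651]],[[0,0,0],[-0.0206,0.0456,0.0651]],[[0,0,0],[0,0,0]]]' 1 80
python3 - <<'E'
from h import *
R=tool(-24.7,35);g=np.array([.5247,-.4214,.075]); delta(g-.13*R[:,2],R); dstate()
E
```

```text
time_s: 1.23
position: [0.2212, -0.5027, 0.2172]
tool_rot: [[0.745, -0.418, 0.52], [-0.343, -0.909, -0.239], [0.572, -0.0, -0.82]]
ft_force: [0.0, -0.0, 0.6]
grip_width: 0.0855
t 1.23 turn units [-0.     0.001 -0.   ] shift units(in current tool) [ 1.166 -2.006  1.251] (in target tool) [ 1.165 -2.007  1.252]
t 1.23 rack [-380.6 -635.1  217.2] pos [ 0.2212 -0.5027  0.2172] F [ 0.  -0.   0.6] Frack 0.0 -0.0 w 0.0855 q [-95.  14.  95.  37.  63.   5.]
```

```bash
python3 -m pendant '[[[0.1458,-0.251,0.1565],[0,0,0]],[[0.1458,-0.251,0.1565],[0,0,0]],[[0.1458,-0.251,0.1565],[0,0,0]],[[0.1458,-0.251,0.1565],[0,0,0]],[[0.1458,-0.251,0.1565],[0,0,0]],[[0.1458,-0.251,0.1565],[0,0,0]],[[0.1458,-0.251,0.1565],[0,0,0]],[[0.1458,-0.251,0.1565],[0,0,0]],[[0,0,0],[0,0,0]],[[0,0,0],[0,0,0]]]'
python3 - <<'E'
from h import *
R=tool(-24.7,35);g=np.array([.5247,-.4214,.075]); delta(g,R); dstate()
from rig import env
for n in("scene","top"):
    im=env.get_image(n)["image"][:,:,::-1]
    c=im[200:420,120:360] if n=="scene" else im[180:330,330:500]
    cv2.imwrite(f"pics/{n}1.png",cv2.resize(c,None,fx=2.3,fy=2.3,interpolation=2))
E
```

```text
time_s: 2.48
position: [0.4576, -0.391, 0.1821]
tool_rot: [[0.746, -0.416, 0.521], [-0.34, -0.909, -0.24], [0.573, 0.002, -0.819]]
ft_force: [-0.1, -0.1, -0.4]
grip_width: 0.0853
t 2.48 turn units [0.    0.    0.002] shift units(in current tool) [-0.01  -0.005  1.3  ] (in target tool) [-0.011 -0.004  1.3  ]
t 2.48 rack [-135.  -545.3  182.1] pos [ 0.4576 -0.391   0.1821] F [-0.1 -0.1 -0.4] Frack -0.1 -0.1 w 0.0853 q [-61.  18.  97.  31.  41.  34.]
```

View pics/scene1.png

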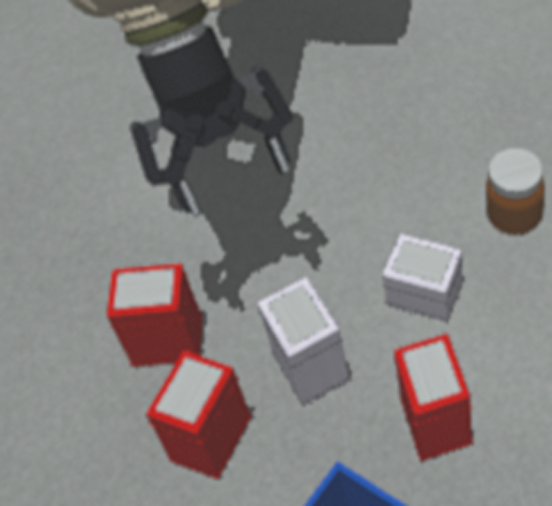

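View pics/top1.png

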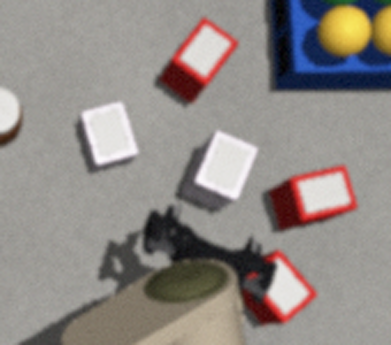

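The scene crop shows the open jaws at (180,195) and (280,155), straddling the tin's axis with the tin ahead at (300,320). The reds are clear of the path, so I'm advancing.

```bash
python3 -m pendant '[[[0,0,0.26],[0,0,0]],[[0,0,0.26],[0,0,0]],[[0,0,0.26],[0,0,0]],[[0,0,0.26],[0,0,0]],[[0,0,0.26],[0,0,0]],[[0,0,0],[0,0,0]]]' 
python3 - <<'E'
from h import *
R=tool(-24.7,35);g=np.array([.5247,-.4214,.075]); delta(g,R); dstate()
from rig import env
im=env.get_image("scene")["image"][:,:,::-1]
cv2.imwrite(f"pics/scene2.png",cv2.resize(im[250:410,160:350],None,fx=4,fy=3.7,interpolation=2))
E
```

```text
time_s: 3.32
position: [0.5247, -0.4223, 0.0741]
tool_rot: [[0.745, -0.418, 0.519], [-0.343, -0.909, -0.239], [0.572, -0.0, -0.82]]
ft_force: [-0.3, 0.5, 0.8]
grip_width: 0.0853
t 3.33 turn units [-0.     0.001  0.   ] shift units(in current tool) [ 0.002 -0.008 -0.01 ] (in target tool) [ 0.002 -0.008 -0.01 ]
t 3.33 rack [ -71.  -582.6   74.1] pos [ 0.5247 -0.4223  0.0741] F [-0.3  0.5  0.8] Frack -0.3 0.6 w 0.0853 q [-56.  32.  93.  38.  29.  29.]
```

View pics/scene2.png

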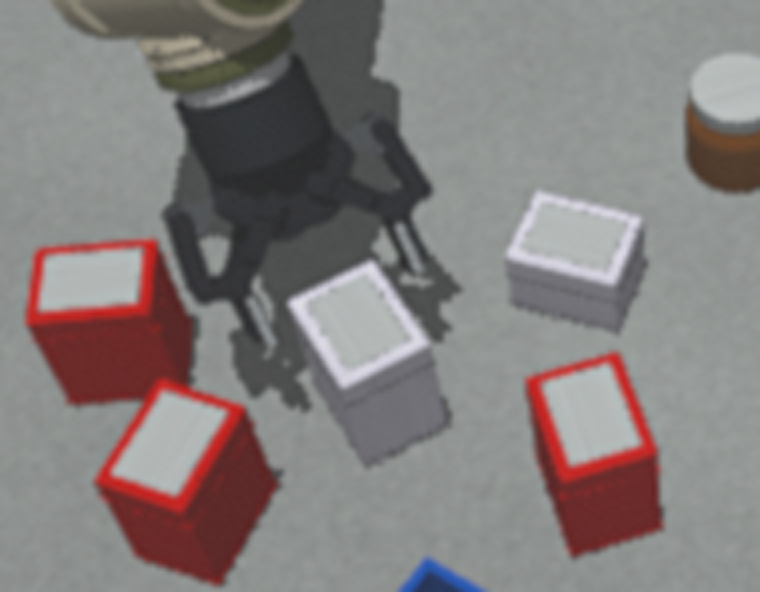

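Fingertips at (265,345) and (420,270) straddle the tin, with the low tin and reds clear. Closing.

```bash
python3 -m pendant '[[[0,0,0],[0,0,0]],[[0,0,0],[0,0,0]],[[0,0,0],[0,0,0]],[[0,0,0],[0,0,0]],[[0,0,0],[0,0,0]],[[0,0,0],[0,0,0]],[[0,0,0],[0,0,0]]]' -1 80
python3 - <<'E'
from h import *
dstate()
from rig import env
for n in("scene","top"):
    im=env.get_image(n)["image"][:,:,::-1]
    c=im[250:410,160:350] if n=="scene" else im[195:295,340:500]
    cv2.imwrite(f"pics/{n}3.png",cv2.resize(c,None,fx=4,fy=3.7,interpolation=2))
E
```

```text
time_s: 4.25
position: [0.5251, -0.4226, 0.077]
tool_rot: [[0.744, -0.418, 0.522], [-0.341, -0.908, -0.242], [0.575, 0.002, -0.818]]
ft_force: [-5.1, 1.1, 7.3]
grip_width: 0.0547
t 4.25 rack [ -70.6 -583.    77. ] pos [ 0.5251 -0.4226  0.077 ] F [-5.1  1.1  7.3] Frack -5.0 1.5 w 0.0547 q [-56.  32.  93.  38.  29.  29.]
```

View pics/scene3.png

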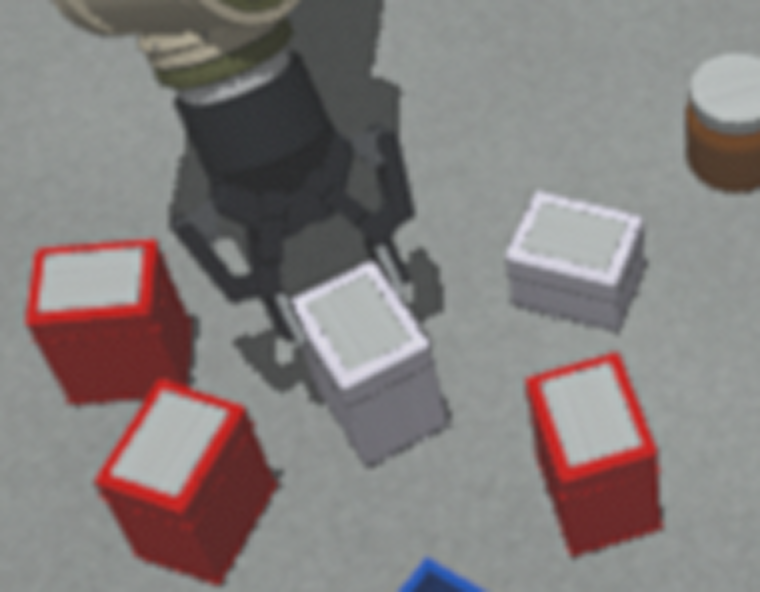

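View pics/top3.png

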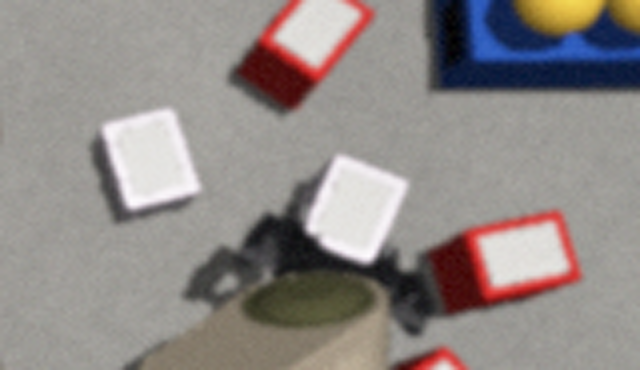

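```bash
python3 -m pendant '[[[0.06,0,-0.085],[0,0,0]],[[0.172,0,-0.245],[0,0,0]],[[0.172,0,-0.245],[0,0,0]],[[0.172,0,-0.245],[0,0,0]],[[0.172,0,-0.245],[0,0,0]],[[0.172,0,-0.245],[0,0,0]],[[0,0,0],[0.038,0,-0.0545]],[[0,0,0],[0.038,0,-0.0545]],[[0,0,0],[0.038,0,-0.0545]],[[0,0,0],[0.038,0,-0.0545]],[[0,0,0],[0.038,0,-0.0545]],[[0,0,0],[0,0,0]]]'
python3 - <<'E'
from h import *
dstate();delta(rack(-.058,0,.23),tool(5.2,35))
E
```

```text
time_s: 5.85
position: [0.525, -0.4224, 0.2352]
tool_rot: [[0.817, 0.089, 0.57], [0.074, -0.996, 0.05], [0.572, 0.001, -0.82]]
ft_force: [0.0, -0.0, -2.9]
grip_width: 0.0545
t 5.85 rack [ -70.7 -582.8  235.2] pos [ 0.525  -0.4224  0.2352] F [ 0.  -0.  -2.9] Frack 0.0 -0.0 w 0.0545 q [-61.  25.  74.  34.  69.  14.]
t 5.85 turn units [ 0.001  0.001 -0.   ] shift units(in current tool) [ 0.072 -5.828  0.106] (in target tool) [ 0.074 -5.828  0.116]
```

```bash
python3 -m pendant '[[[0,-0.2,0],[0,0,0]],[[0.006,-0.433,0.009],[0,0,0]],[[0.006,-0.433,0.009],[0,0,0]],[[0.006,-0.433,0.009],[0,0,0]],[[0.006,-0.433,0.009],[0,0,0]],[[0.006,-0.433,0.009],[0,0,0]],[[0.006,-0.433,0.009],[0,0,0]],[[0.006,-0.433,0.009],[0,0,0]],[[0.006,-0.433,0.009],[0,0,0]],[[0.006,-0.433,0.009],[0,0,0]],[[0.006,-0.433,0.009],[0,0,0]],[[0.006,-0.433,0.009],[0,0,0]],[[0.006,-0.433,0.009],[0,0,0]],[[0.006,-0.433,0.009],[0,0,0]],[[0,0,0],[0,0,0]]]'
python3 - <<'E'
from h import *
dstate();delta(rack(-.058,0,.127),tool(5.2,35))
from rig import env
for n in("scene","top"):
    im=env.get_image(n)["image"][:,:,::-1]
    c=im[80:270,330:520] if n=="scene" else im[150:290,150:310]
    cv2.imwrite(f"pics/{n}4.png",cv2.resize(c,None,fx=4,fy=3,interpolation=2) if n=="scene" else cv2.resize(c,None,fx=4.5,fy=4,interpolation=2))
E
```

```text
time_s: 7.72
position: [0.484, 0.1627, 0.2295]
tool_rot: [[0.816, 0.095, 0.571], [0.078, -0.996, 0.054], [0.573, 0.001, -0.819]]
ft_force: [-0.2, -0.5, -3.0]
grip_width: 0.0541
t 7.72 rack [-58.5   3.6 229.5] pos [0.484  0.1627 0.2295] F [-0.2 -0.5 -3. ] Frack -0.2 -0.5 w 0.0541 q [  5.   5. 105.   0.  36.  90.]
t 7.72 turn units [-0.001  0.     0.002] shift units(in current tool) [-0.583  0.036  0.843] (in target tool) [-0.584  0.036  0.843]
```

View pics/scene4.png

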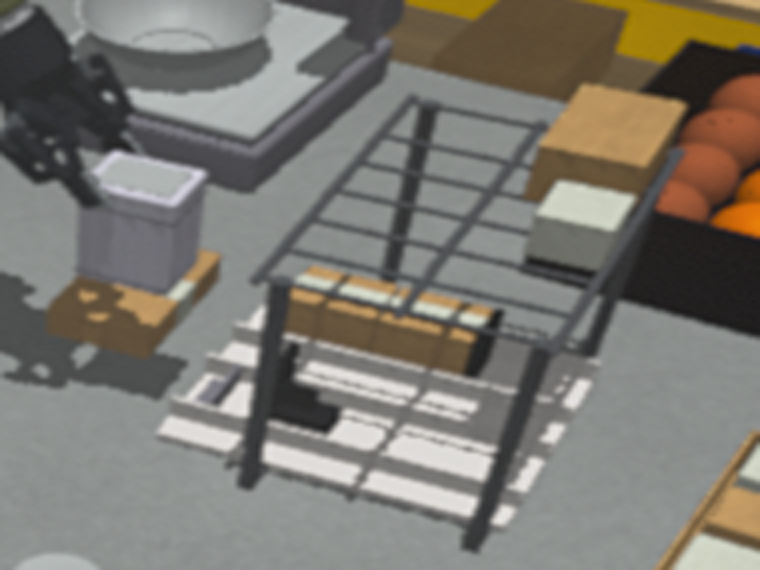

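View pics/top4.png

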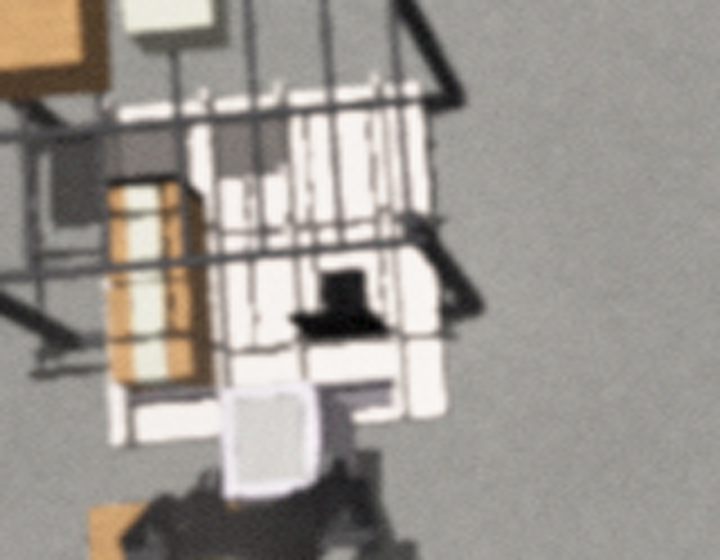

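```bash
python3 -m pendant '[[[-0.12,0.007,0.173],[0,0,0]],[[-0.12,0.007,0.173],[0,0,0]],[[-0.12,0.007,0.173],[0,0,0]],[[-0.12,0.007,0.173],[0,0,0]],[[-0.12,0.007,0.173],[0,0,0]],[[0,0,0],[0,0,0]],[[0,0,0],[0,0,0]]]'
python3 - <<'E'
from h import *
dstate();delta(rack(.018,0,.124),tool(5.2,35))
from rig import env
for n in("scene","top"):
    im=env.get_image(n)["image"][:,:,::-1]
    c=im[110:260,330:490] if n=="scene" else im[195:290,180:290]
    cv2.imwrite(f"pics/{n}5.png",cv2.resize(c,None,fx=5,fy=4,interpolation=2) if n=="scene" else cv2.resize(c,None,fx=7,fy=6,interpolation=2))
E
```

```text
time_s: 8.7
position: [0.4867, 0.1554, 0.125]
tool_rot: [[0.815, 0.09, 0.572], [0.074, -0.996, 0.05], [0.574, 0.002, -0.819]]
ft_force: [0.5, -0.8, -2.5]
grip_width: 0.0544
t 8.7 rack [-56.5  -3.8 125. ] pos [0.4867 0.1554 0.125 ] F [ 0.5 -0.8 -2.5] Frack 0.4 -0.9 w 0.0544 q [  4.  15. 115.   2.  15.  87.]
t 8.7 turn units [ 0.001 -0.     0.   ] shift units(in current tool) [ 0.604 -0.039  0.436] (in target tool) [ 0.604 -0.038  0.436]
```

View pics/scene5.png

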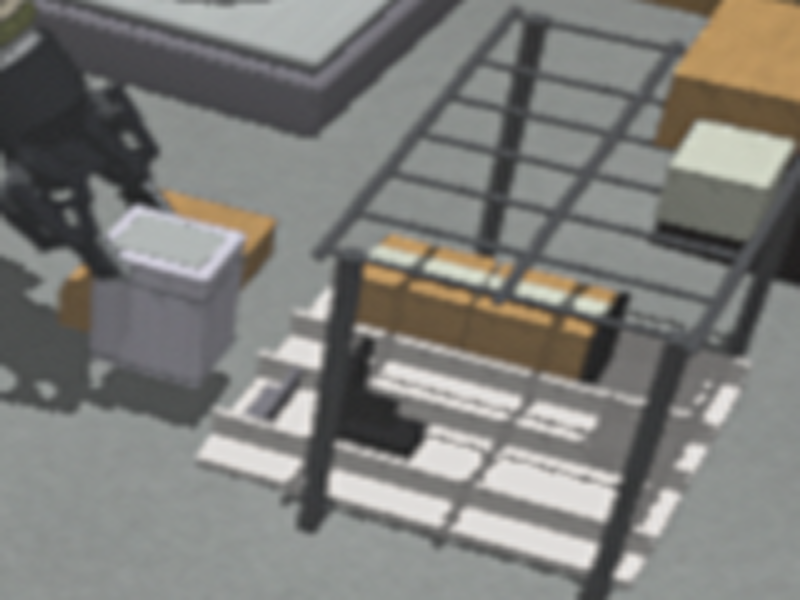

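View pics/top5.png

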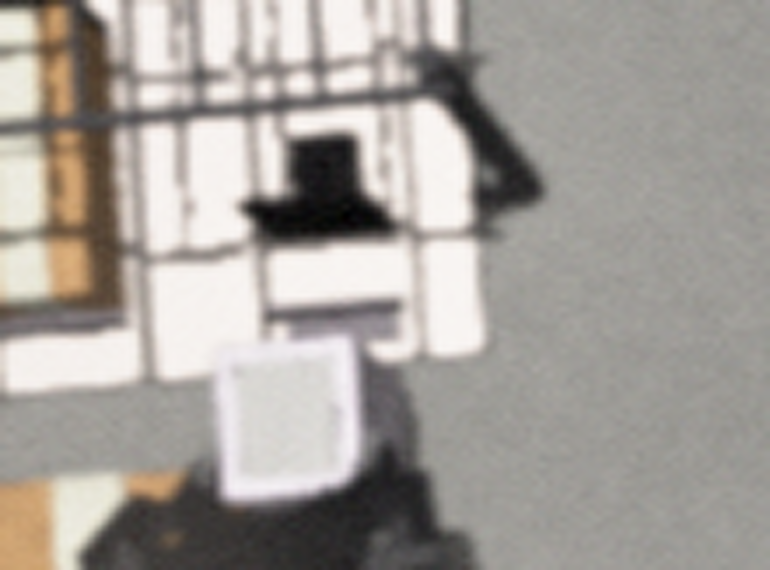

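```bash
python3 - <<'E'
from h import *
c=lambda p:np.array([(p[0]+.5)/7-.5+180,(p[1]+.5)/6-.5+195])
for p in[(216,350),(352,337),(360,480),(222,500)]: print((inrack(ray("top",c(p),.158))*1000).round(1))
dstate()
E
```

```text
[-16.1  23.7 158. ]
[-15.5 -30.4 158. ]
[-82.  -29.3 158. ]
[-85.7  25.2 158. ]
t 8.8 rack [-56.4  -3.5 125.2] pos [0.4867 0.1558 0.1252] F [-0.5  0.1 -2.5] Frack -0.5 0.2 w 0.0545 q [  4.  15. 115.   2.  15.  87.]
```

```bash
python3 -m pendant '[[[0.117,-0.006,0.082],[0,0,0]],[[0.117,-0.006,0.082],[0,0,0]],[[0.117,-0.006,0.082],[0,0,0]],[[0.117,-0.006,0.082],[0,0,0]],[[0.117,-0.006,0.082],[0,0,0]],[[0,0,0],[0,0,0]],[[0,0,0],[0,0,0]]]'
python3 - <<'E'
from h import *
dstate();delta(rack(.018,-.0005,.124),tool(5.2,35))
from rig import env
for n in("scene","top"):
    im=env.get_image(n)["image"][:,:,::-1]
    c=im[110:260,330:490] if n=="scene" else im[195:290,180:290]
    cv2.imwrite(f"pics/{n}6.png",cv2.resize(c,None,fx=5,fy=4,interpolation=2) if n=="scene" else cv2.resize(c,None,fx=7,fy=6,interpolation=2))
E
```

```text
time_s: 9.68
position: [0.5566, 0.1656, 0.1237]
tool_rot: [[0.817, 0.091, 0.57], [0.076, -0.996, 0.051], [0.572, 0.002, -0.82]]
ft_force: [-0.6, -0.4, -2.4]
grip_width: 0.0542
t 9.68 rack [ 1.400e+01 -1.000e-01  1.237e+02] pos [0.5566 0.1656 0.1237] F [-0.6 -0.4 -2.4] Frack -0.6 -0.3 w 0.0542 q [  5.  20. 105.   0.  20.  89.]
t 9.68 turn units [0.001 0.001 0.001] shift units(in current tool) [0.034 0.004 0.02 ] (in target tool) [0.034 0.004 0.02 ]
```

View pics/scene6.png

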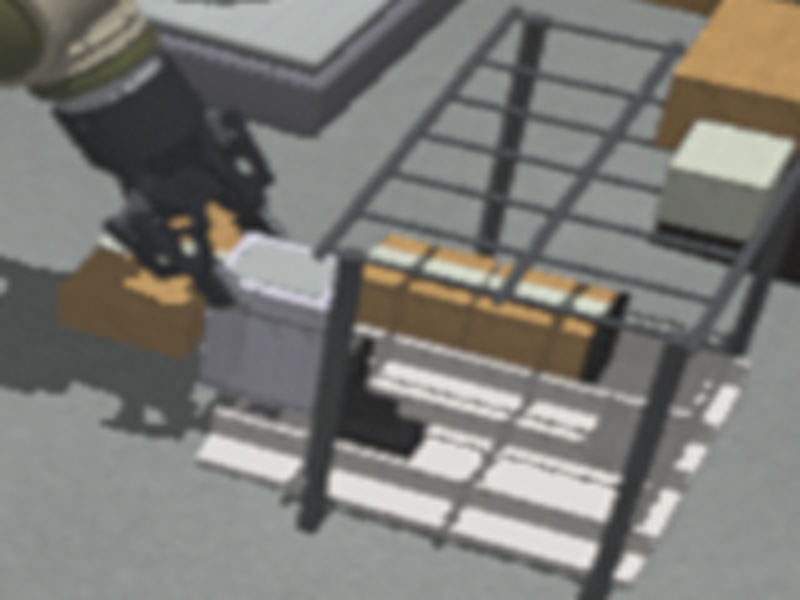

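View pics/top6.png

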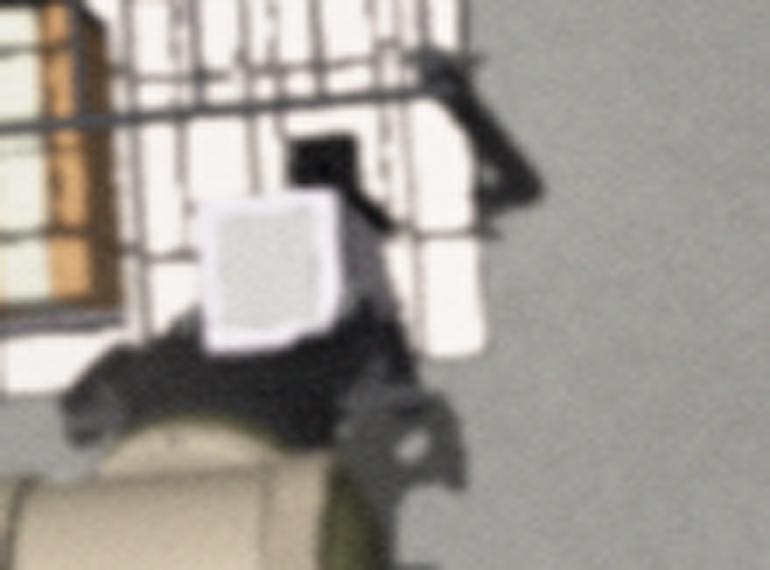

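```bash
python3 -m pendant '[[[0.033,0,0.023],[0,0,0]],[[0.033,0,0.023],[0,0,0]],[[0.033,0,0.023],[0,0,0]],[[0.045,0,0.0315],[0,0,0]],[[0.057,0,0.040],[0,0,0]],[[0.057,0,0.040],[0,0,0]],[[0,0,0],[0,0,0]]]'
python3 - <<'E'
from h import *
dstate();delta(rack(.07,-.000,.124),tool(5.2,35))
E
```

```text
time_s: 10.65
position: [0.588, 0.1685, 0.1235]
tool_rot: [[0.817, 0.091, 0.569], [0.076, -0.996, 0.051], [0.571, 0.002, -0.821]]
ft_force: [-6.0, -0.4, 0.4]
grip_width: 0.0545
t 10.65 rack [ 45.5   0.  123.5] pos [0.588  0.1685 0.1235] F [-6.  -0.4  0.4] Frack -6.0 0.2 w 0.0545 q [  5.  23. 100.   0.  22.  89.]
t 10.65 turn units [0.001 0.002 0.001] shift units(in current tool) [0.203 0.    0.136] (in target tool) [0.203 0.    0.136]
```

```bash
python3 -m pendant '[[[0.045,0,0.030],[0,0,0]],[[0.053,0,0.035],[0,0,0]],[[0.053,0,0.035],[0,0,0]],[[0.053,0,0.035],[0,0,0]],[[0,0,0],[0,0,0]]]'
python3 - <<'E'
from h import *
dstate();delta(rack(.07,-.000,.124),tool(5.2,35))
from rig import env
for n in("scene","top"):
    im=env.get_image(n)["image"][:,:,::-1]
    c=im[110:260,330:490] if n=="scene" else im[195:290,180:290]
    cv2.imwrite(f"pics/{n}7.png",cv2.resize(c,None,fx=5,fy=4,interpolation=2) if n=="scene" else cv2.resize(c,None,fx=7,fy=6,interpolation=2))
E
```

```text
time_s: 11.28
position: [0.6117, 0.1707, 0.1235]
tool_rot: [[0.818, 0.091, 0.568], [0.076, -0.996, 0.051], [0.57, 0.002, -0.822]]
ft_force: [-6.8, -0.6, -0.8]
grip_width: 0.0544
t 11.28 rack [ 69.3   0.  123.5] pos [0.6117 0.1707 0.1235] F [-6.8 -0.6 -0.8] Frack -6.9 -0.0 w 0.0544 q [ 5. 25. 97.  0. 24. 89.]
t 11.28 turn units [0.001 0.003 0.001] shift units(in current tool) [ 0.008  0.    -0.   ] (in target tool) [ 0.008  0.    -0.   ]
```

View pics/scene7.png

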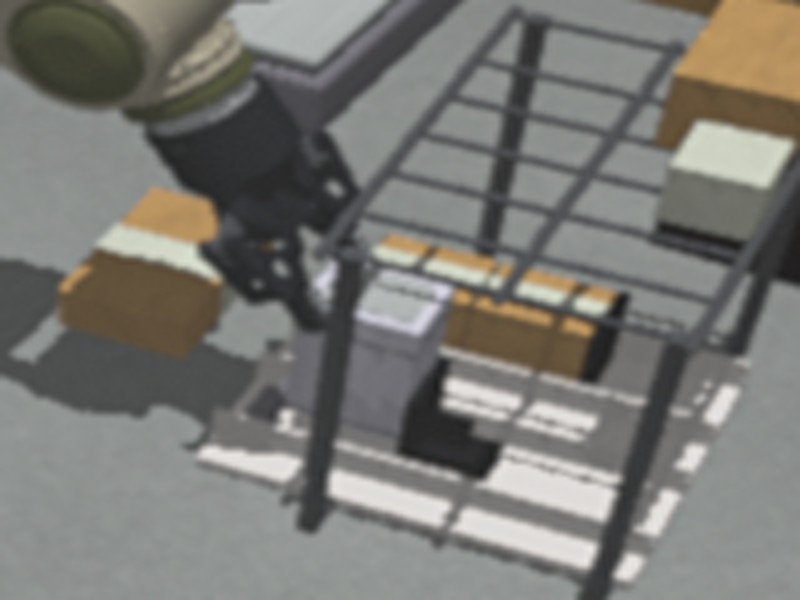

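View pics/top7.png

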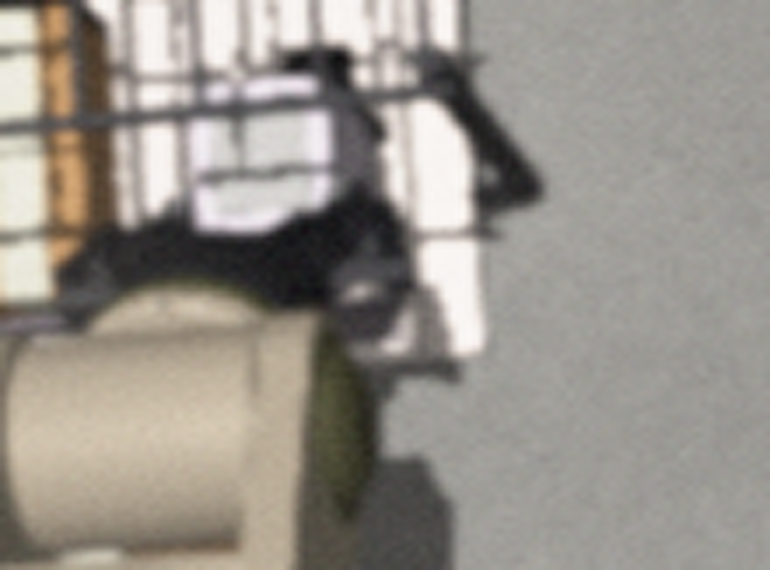

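Pusher is flush with the tin's rear at (440,400) in the scene crop, and the tin is behind the visible stop at (270,400). The 6.9 N matches the spring. Lowering gently, watching the force.

```bash
python3 -m pendant '[[[-0.0287,0,0.041],[0,0,0]],[[-0.0287,0,0.041],[0,0,0]],[[-0.0287,0,0.041],[0,0,0]],[[0,0,0],[0,0,0]]]'
python3 - <<'E'
from h import *
dstate();delta(rack(.07,-.000,.089),tool(5.2,35))
E
```

```text
time_s: 11.88
position: [0.6114, 0.1707, 0.1085]
tool_rot: [[0.818, 0.091, 0.568], [0.076, -0.996, 0.051], [0.57, 0.002, -0.822]]
ft_force: [-6.9, 0.1, -0.8]
grip_width: 0.0545
t 11.88 rack [6.910e+01 1.000e-01 1.085e+02] pos [0.6114 0.1707 0.1085] F [-6.9  0.1 -0.8] Frack -6.8 0.7 w 0.0545 q [ 5. 26. 98.  0. 21. 89.]
t 11.88 turn units [0.001 0.003 0.001] shift units(in current tool) [-0.104  0.001  0.165] (in target tool) [-0.104  0.001  0.165]
```

No obstruction: the tin's bottom is below the stop and divider tops. On down to the floor.

```bash
python3 -m pendant '[[[-0.0287,0,0.041],[0,0,0]],[[-0.0287,0,0.041],[0,0,0]],[[-0.0287,0,0.041],[0,0,0]],[[0,0,0],[0,0,0]]]'
python3 - <<'E'
from h import *
dstate()
E
python3 -m pendant '[[[-0.0115,0,0.0164],[0,0,0]],[[-0.0115,0,0.0164],[0,0,0]],[[0,0,0],[0,0,0]]]'
python3 - <<'E'
from h import *
dstate();delta(rack(.07,-.000,.089),tool(5.2,35))
E
```

```text
time_s: 12.38
position: [0.6115, 0.1707, 0.0935]
tool_rot: [[0.818, 0.092, 0.568], [0.076, -0.996, 0.051], [0.57, 0.002, -0.822]]
ft_force: [-6.8, 0.2, -1.4]
grip_width: 0.0542
t 12.38 rack [69.1  0.1 93.5] pos [0.6115 0.1707 0.0935] F [-6.8  0.2 -1.4] Frack -6.8 0.8 w 0.0542 q [ 5. 27. 99.  0. 19. 89.]
time_s: 12.75
position: [0.6117, 0.1708, 0.09]
tool_rot: [[0.817, 0.092, 0.569], [0.076, -0.996, 0.051], [0.571, 0.002, -0.821]]
ft_force: [-6.5, -0.5, 0.5]
grip_width: 0.0541
t 12.75 rack [69.4  0.1 90. ] pos [0.6117 0.1708 0.09  ] F [-6.5 -0.5  0.5] Frack -6.5 0.1 w 0.0541 q [ 5. 28. 99.  0. 18. 89.]
t 12.75 turn units [0.001 0.002 0.001] shift units(in current tool) [-0.001  0.001  0.011] (in target tool) [-0.001  0.001  0.011]
```

```bash
python3 -m pendant '[[[-0.0086,0,0.0123],[0,0,0]],[[0,0,0],[0,0,0]]]'
python3 - <<'E'
from h import *
dstate()
E
```

```text
time_s: 13.0
position: [0.6119, 0.1708, 0.0891]
tool_rot: [[0.817, 0.092, 0.57], [0.076, -0.996, 0.051], [0.572, 0.002, -0.82]]
ft_force: [-8.8, -0.8, 4.5]
grip_width: 0.0547
t 13.0 rack [69.6  0.1 89.1] pos [0.6119 0.1708 0.0891] F [-8.8 -0.8  4.5] Frack -8.8 -0.0 w 0.0547 q [ 5. 28. 99.  0. 18. 89.]
```

Tin is on the floor (about +7 N). Easing forward slowly.

```bash
python3 -m pendant '[[[-0.0164,0,-0.0115],[0,0,0]],[[-0.0164,0,-0.0115],[0,0,0]],[[-0.0164,0,-0.0115],[0,0,0]],[[-0.0164,0,-0.0115],[0,0,0]],[[0,0,0],[0,0,0]]]'
python3 - <<'E'
from h import *
dstate()
E
```

```text
time_s: 13.62
position: [0.6041, 0.17, 0.089]
tool_rot: [[0.817, 0.091, 0.57], [0.076, -0.996, 0.051], [0.572, 0.002, -0.82]]
ft_force: [-6.7, 0.3, 2.7]
grip_width: 0.0545
t 13.62 rack [61.8  0.1 89. ] pos [0.6041 0.17   0.089 ] F [-6.7  0.3  2.7] Frack -6.7 0.9 w 0.0545 q [  5.  27. 100.   0.  17.  89.]
```

```bash
python3 -m pendant '[[[-0.0123,0,-0.0086],[0,0,0]],[[-0.0123,0,-0.0086],[0,0,0]],[[0,0,0],[0,0,0]]]'
python3 - <<'E'
from h import *
dstate()
E
```

```text
time_s: 14.0
position: [0.6012, 0.1698, 0.089]
tool_rot: [[0.817, 0.092, 0.57], [0.076, -0.996, 0.051], [0.572, 0.002, -0.82]]
ft_force: [-5.9, 0.9, 1.1]
grip_width: 0.0545
t 14.0 rack [58.8  0.1 89. ] pos [0.6012 0.1698 0.089 ] F [-5.9  0.9  1.1] Frack -5.8 1.4 w 0.0545 q [  5.  27. 101.   0.  17.  89.]
```

```bash
python3 -m pendant '[[[-0.0123,0,-0.0086],[0,0,0]],[[0,0,0],[0,0,0]]]'
python3 - <<'E'
from h import *
dstate()
E
python3 -m pendant '[[[-0.0123,0,-0.0086],[0,0,0]],[[0,0,0],[0,0,0]]]'
python3 - <<'E'
from h import *
dstate()
E
```

```text
time_s: 14.25
position: [0.6005, 0.1697, 0.0891]
tool_rot: [[0.816, 0.091, 0.571], [0.076, -0.996, 0.051], [0.573, 0.002, -0.819]]
ft_force: [0.0, 2.9, -3.1]
grip_width: 0.0544
t 14.25 rack [58.1  0.1 89.1] pos [0.6005 0.1697 0.0891] F [ 0.   2.9 -3.1] Frack 0.3 2.9 w 0.0544 q [  5.  27. 101.   0.  17.  89.]
time_s: 14.5
position: [0.5999, 0.1696, 0.0893]
tool_rot: [[0.815, 0.091, 0.572], [0.075, -0.996, 0.051], [0.575, 0.002, -0.818]]
ft_force: [6.5, 5.6, -8.3]
grip_width: 0.0546
t 14.5 rack [57.5  0.  89.3] pos [0.5999 0.1696 0.0893] F [ 6.5  5.6 -8.3] Frack 7.0 5.0 w 0.0546 q [  5.  27. 101.   0.  17.  89.]
```

Stop found: Fx swung from −6 to +7 N at TCP x≈58, so the tin's front is at about 28 mm and travel about 35 mm. That matches the camera estimate. I'll relax the 1 mm overpress and check the picture before releasing.

```bash
python3 -m pendant '[[[0.0108,0,0.0075],[0,0,0]],[[0,0,0],[0,0,0]]]'
python3 - <<'E'
from h import *
dstate()
from rig import env
for n in("scene","top"):
    im=env.get_image(n)["image"][:,:,::-1]
    c=im[110:260,330:490] if n=="scene" else im[195:290,180:290]
    cv2.imwrite(f"pics/{n}8.png",cv2.resize(c,None,fx=5,fy=4,interpolation=2) if n=="scene" else cv2.resize(c,None,fx=7,fy=6,interpolation=2))
E
```

```text
time_s: 14.75
position: [0.6005, 0.1696, 0.0893]
tool_rot: [[0.816, 0.091, 0.571], [0.075, -0.996, 0.051], [0.574, 0.002, -0.819]]
ft_force: [3.0, 4.4, -4.0]
grip_width: 0.0546
t 14.75 rack [58.1 -0.1 89.3] pos [0.6005 0.1696 0.0893] F [ 3.   4.4 -4. ] Frack 3.4 4.1 w 0.0546 q [  5.  27. 101.   0.  17.  89.]
```

View pics/scene8.png

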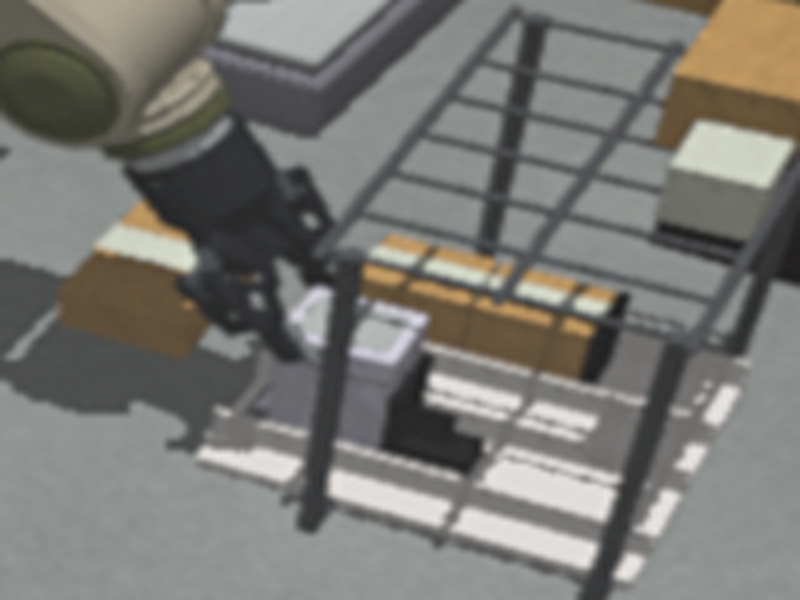

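View pics/top8.png

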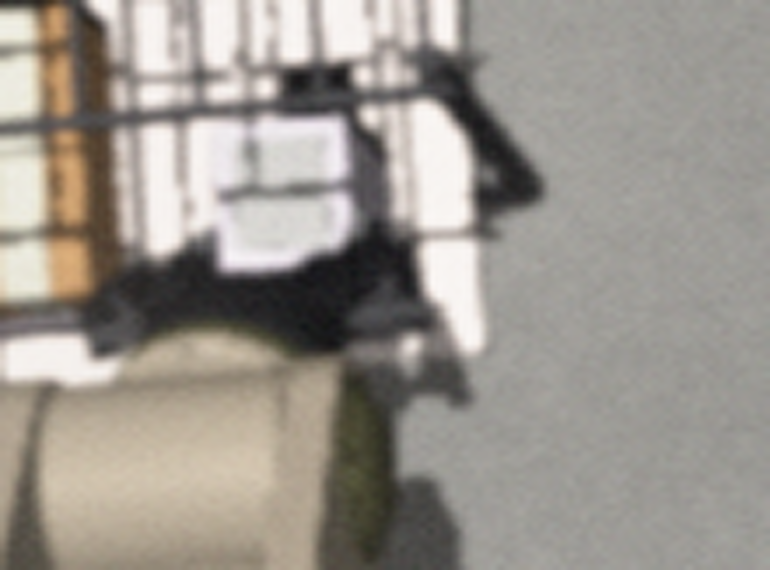

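The tin stands in the lane with the pusher flush behind it at (420,400). Opening in stages.

```bash
python3 -m pendant '[[[0.003,0,0.002],[0,0,0]],[[0,0,0],[0,0,0]],[[0,0,0],[0,0,0]]]' -1 25
python3 -m pendant '[[[0,0,0],[0,0,0]],[[0,0,0],[0,0,0]],[[0,0,0],[0,0,0]]]' 0.38 25
python3 -c "
from h import *
dstate()"
python3 -m pendant '[[[0,0,0],[0,0,0]],[[0,0,0],[0,0,0]],[[0,0,0],[0,0,0]],[[0,0,0],[0,0,0]]]' 0.8 25
python3 - <<'E'
from h import *
dstate()
from rig import env
for n in("scene","top"):
    im=env.get_image(n)["image"][:,:,::-1]
    c=im[110:260,330:490] if n=="scene" else im[195:290,180:290]
    cv2.imwrite(f"pics/{n}9.png",cv2.resize(c,None,fx=5,fy=4,interpolation=2) if n=="scene" else cv2.resize(c,None,fx=7,fy=6,interpolation=2))
E
```

```text
time_s: 15.22
position: [0.6005, 0.1696, 0.0893]
tool_rot: [[0.816, 0.091, 0.571], [0.076, -0.996, 0.051], [0.573, 0.002, -0.819]]
ft_force: [0.5, 5.0, -1.4]
grip_width: 0.0542
time_s: 15.6
position: [0.6006, 0.1693, 0.0892]
tool_rot: [[0.816, 0.091, 0.571], [0.076, -0.996, 0.051], [0.573, 0.002, -0.82]]
ft_force: [-0.1, -0.6, -0.4]
grip_width: 0.059
t 15.6 rack [58.1 -0.3 89.2] pos [0.6006 0.1693 0.0892] F [-0.1 -0.6 -0.4] Frack -0.2 -0.6 w 0.059 q [  5.  27. 101.   0.  17.  89.]
time_s: 16.1
position: [0.6005, 0.1695, 0.0891]
tool_rot: [[0.816, 0.091, 0.571], [0.076, -0.996, 0.051], [0.573, 0.002, -0.82]]
ft_force: [-0.2, 0.6, -0.3]
grip_width: 0.0769
t 16.1 rack [58.1 -0.1 89.1] pos [0.6005 0.1695 0.0891] F [-0.2  0.6 -0.3] Frack -0.1 0.7 w 0.0769 q [  5.  27. 101.   0.  17.  89.]
```

View pics/scene9.png

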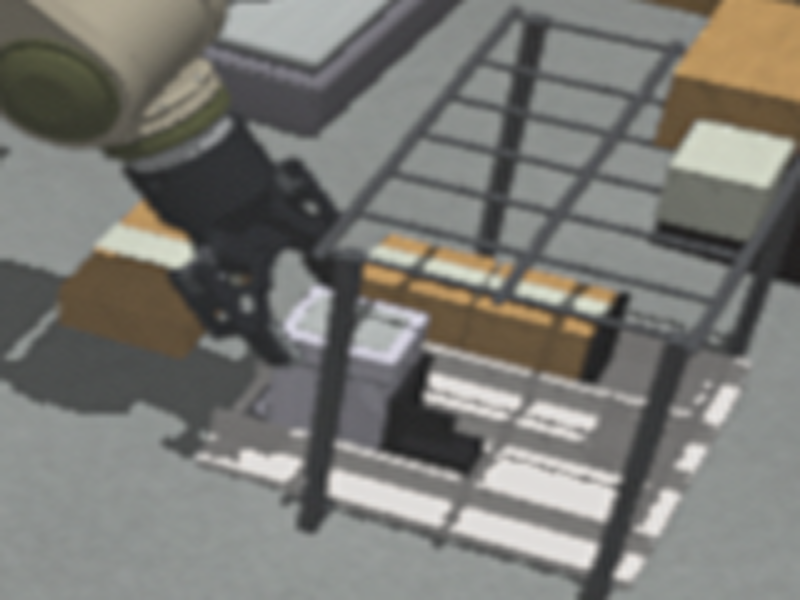

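View pics/top9.png

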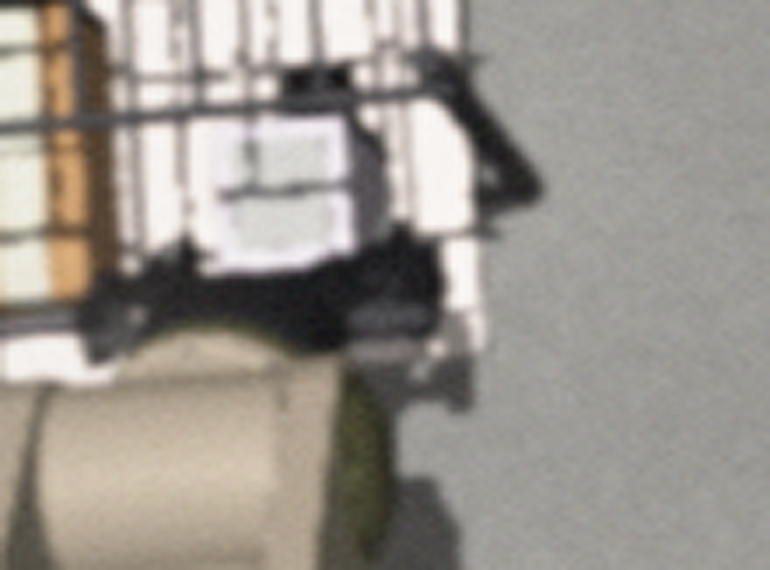

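Tin stayed put and the forces are about zero. Retreating along the tool axis.

```bash
python3 -m pendant '[[[0,0,-0.1],[0,0,0]],[[0,0,-0.15],[0,0,0]],[[0,0,-0.25],[0,0,0]],[[0,0,-0.3],[0,0,0]],[[0,0,-0.4],[0,0,0]],[[0,0,-0.4],[0,0,0]],[[0,0,-0.3],[0,0,0]],[[0,0,0],[0,0,0]]]'
python3 - <<'E'
from h import *
dstate()
from rig import env
for n in("scene","top"):
    im=env.get_image(n)["image"][:,:,::-1]
    cv2.imwrite(f"pics/{n}10f.png",im)
    c=im[110:260,330:490] if n=="scene" else im[195:290,180:290]
    cv2.imwrite(f"pics/{n}10.png",cv2.resize(c,None,fx=5,fy=4,interpolation=2) if n=="scene" else cv2.resize(c,None,fx=7,fy=6,interpolation=2))
    a=np.load(f"{n}0.npz")["image"][:,:,::-1].astype(int)
    print(n,(abs(a-im).max(2)>60).sum())
c=lambda p:np.array([(p[0]+.5)/7-.5+180,(p[1]+.5)/6-.5+195])
E
```

```text
time_s: 17.2
position: [0.4914, 0.1599, 0.2475]
tool_rot: [[0.813, 0.091, 0.575], [0.076, -0.996, 0.051], [0.577, 0.002, -0.817]]
ft_force: [0.4, -0.0, -0.2]
grip_width: 0.0769
t 17.2 rack [-51.4   0.3 247.5] pos [0.4914 0.1599 0.2475] F [ 0.4 -0.  -0.2] Frack 0.3 -0.1 w 0.0769 q [  5.   4. 102.   0.  39.  89.]
scene 23927
top 15782
```

View pics/scene10.png

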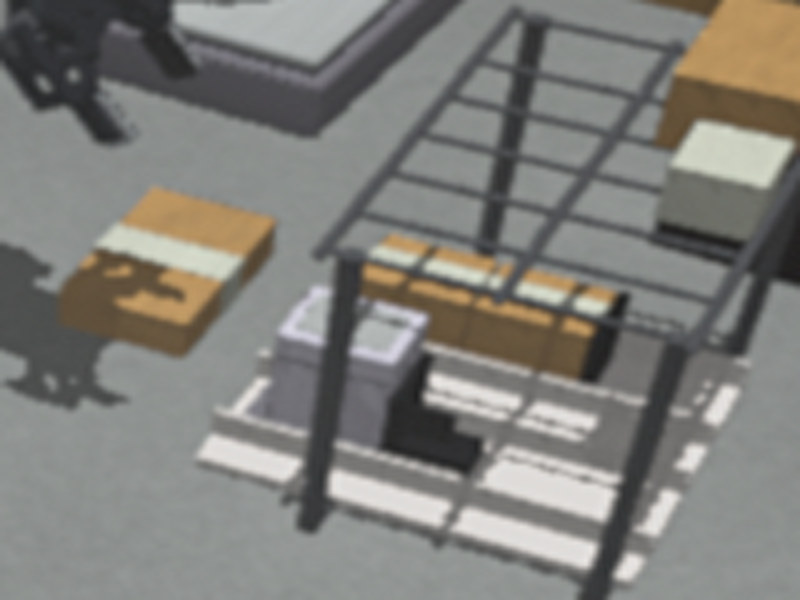

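View pics/top10.png

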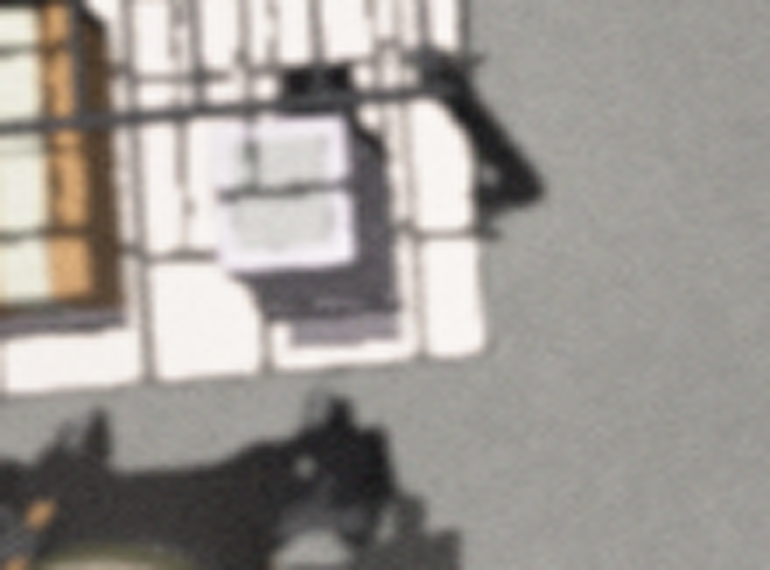

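View pics/scene10f.png

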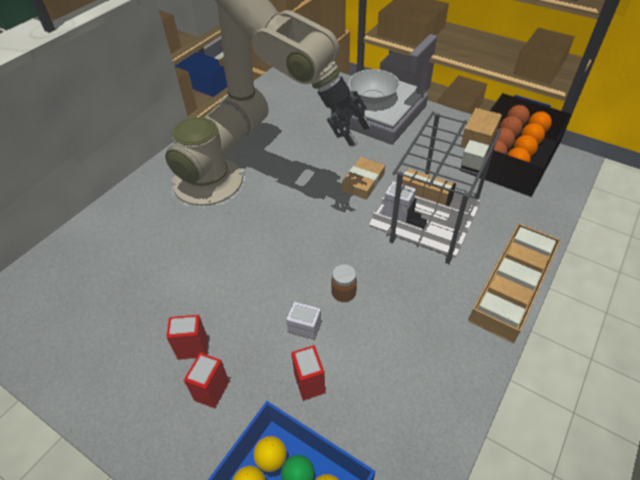

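The tin stands upright behind the stop with the pusher flush behind it (scene crop (350,380)). The other goods are unmoved (scene: low tin (303,320), jar (343,283), carton (363,177)). Handing in.

```bash
python3 -c "
from rig import env
print(env.close_job())"
```

```text
the job is handed in; nothing more can be done
None
```

The tall tin now stands upright in the right-hand lane, narrow face to the front, held against the stop by the pusher. I handed the job in at about 17.2 s.

- **Pick and insert:** I gripped the tin with the gripper leaning 35° towards the lane's front. I carried it over the stop, pushed the pusher back about 45 mm (6.9 N, as the spring should give) and lowered the tin to the lane floor.
- **Easing forward:** I commanded at most 16 mm/s. The stop showed by touch when the force along the lane swung from −6 N to +7 N. That puts its rear face about 28 mm behind the lane's front edge and the pusher at about 35 mm, matching the camera estimate.
- **Release:** I took off the overpress, opened the gripper in stages with forces near zero, and backed away.

**Last checks:** In both camera views the tin did not move on release, it is upright behind the stop, and the pusher is flush behind it. By eye, the low tin, jar, carton, packs and red tins are where they were. A sideways force of up to about 5 N showed while the tin was pressed on the stop, probably a slight misalignment, and it was gone after release. No check failed, but the pusher's travel is worked out from the gripper's position, as it could not be read directly.

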